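# Reset the skate-holder height by clicks from the stop

## Task

The height stage of the skate holder has no scale, so its height is set by counting clicks from the bottom stop. Swing the black ball lever well over towards the holder bar to free the dial, turn the fluted dial clockwise until it just meets its stop, without forcing it, then turn it back anticlockwise exactly six clicks and swing the ball lever fully home again to lock the dial.

Things in the scene. Friction and masses are not known exactly. Their poses are not given: they have to be found in the camera images.
- stage: Grey cast height stage bolted to the bench; flat cover plate 94 x 178 mm, 90 mm above the bench. x: from its front (low carriage with the holder bar and two black hand nuts, reaching 82 mm forward) to its back; y: from the ball-lever end to the dial end; z up. Origin: on the bench, 20 mm in front of the line through the dial axis and the lever pivot, 40 mm from the dial axis along y.
- dial_centre (a point): Grip point on the dial's upright axis, 118 mm above the bench. Axes as the stage; they do not turn with the dial. The dial: black round fluted knob, 44 mm across, from 19 mm below this point to 17 mm above it, a white index line on its bright cap. 20 clicks a turn (0.314 rad each); anticlockwise (from above) raises the holder 0.5 mm a click. It starts 2 to 5 clicks up from the stop.
- dial_foot (a point): Top of the 53 mm round collar below the dial, on its axis. Feel: about 0.25 N m turns the dial out of a click position, easing to nothing half-way to the next; it rests only on click positions. The stop lies 0.06 rad clockwise past the last click position (click 0, where it settles when let go). Its direction varies and is hidden: feel for it. Joint dial (not measured) is 0 there, + anticlockwise.
- ball (a point): Centre of the black 35 mm ball on the bright lock lever, 121 mm above the bench; its axes turn with the lever. The lever swings level. Locked, it points along the stage's -y, away from the dial, ball clear of the casting. It is freed by swinging it clockwise (from above), towards the stage's front (-x). 2 to 4 N at the ball moves it and it stays where it is left.
- lever_pivot (a point): Point on the lever's upright pivot axis, at the height of the ball's centre: 98 mm from the dial axis along the stage's -y, 65.5 mm from the ball's centre. The lever draws a tooth out of the dial's index wheel. The stop inside the dial bends at 25 N, which is 0.85 N m at the dial (arm 34 mm), reached about 0.07 rad past first touch if the dial is gripped firmly.
- lock (a joint): Angle of the lock lever: 0 rad fully home, locked (tooth in the index wheel, the dial cannot turn), growing clockwise as it is freed, end of travel 1.15. The tooth is clear from about 0.45; well over means more than 0.7, fully home less than 0.12. It goes home freely only with the dial on a click position. It starts locked, at most about 0.2 short of home.

How it is judged:
By the outcome, as a careful person would: the job done as asked, in the order asked, and still so for the second after the job is handed in, with the robot touching nothing.
It also fails if it takes over 72 s, if anything falls off the work surface, if the arm or the gripper's body presses on something with over 40 N, if the wrist force passes 120 N, or if a joint passes its speed limit or range.

## Robot

A 7-joint arm with a two-finger parallel gripper is mounted at the origin on a cart in front of the work surface, level with it; the furniture and walls round the work are solid. World frame = base frame: x ahead of the robot, y to its left, z up, the work surface at z = 0. Lengths are in mm, angles in rad, forces in N, time in s.
With the tool pointing down it reaches from about 425 to 875 mm from the base axis. Payload 9.9 kg.
Tool frame: the origin (TCP) lies between the finger pads; the fingertips stand 11 mm ahead of it and the grasp point (between the pads) lies 8 mm behind it; z points along the fingers, y is the line along which they close (so a half turn about z gives the same grasp; the last joint's range is limited). The gripper opens to 85 mm and grips with 20 to 120 N. Pads are 22 mm wide; open, the fingers measure 114 mm over their backs; the gripper's body (76 mm by 85 mm) begins 54 mm behind the grasp point. The pads swing forward as they close: fully open they stand 13 mm farther back than shut.
Start: joints at [-1.344, 0.576, 0.025, 1.437, -0.015, 1.129, -0.057], TCP at [206.422, 642.666, 242.289] pointing down, gripper open.
Joint ranges: [-2.76, 2.76], [-0.34, 2.15], [-1.52, 1.57], [0.19, 2.46], [-1.09, 4.23], [0.17, 1.99], [-2.82, 2.82]. Speed limits (rad/s): [2.22, 2.22, 3.01, 3.01, 3.14, 3.14, 3.14].

## Interface

Orientations are given as a 3x3 rotation matrix whose columns are the frame's x, y, z axes.
In Python, from plant import robot gives the robot as it stands.
- The arm moves only by the tool play_rows, never from a script. Its argument "rows" is a list of rows, each an object with "xyz": the shift along the tool's x, y, z in mm, a list of three; "rot": the turn, a rotation vector about the tool's x, y, z in rad, a list of three. A call has 1 to 12 rows; each row is the pose to reach, as a shift and turn from the pose commanded when the call began, along the tool's axes at that moment; what a row does not reach only later rows make up. A row lasts 1/12 s, in which the tool goes at most 41.7 mm and 7.16 degrees, less where a joint would pass 70% of its speed; a pose out of reach is approached as far as the arm can. A call with a gripper value outside its range is refused whole. "grip" is the finger opening in mm, from 0 to 85.4, set as the call begins (left out, the last holds). The fingers move at their own pace and stop on an object; "squeeze" is the grip in N (left out, the last holds). Time passes only in rows, so rows that repeat a pose let the fingers close. It gives the time, the measured TCP pose, the force, the opening and the grip force at its end, in the units of the state.
- robot.state(): the state, without advancing time (a new reading comes with each control period).
- robot.snapshot(name): name is "side" or "top" or "wrist"; returns the picture (400x640x3 uint8, blue, green, red); there is no depth.
- robot.calibration(name): a dict with "camera_matrix" (3x3 intrinsics, pixels), "R" (3x3) and "t" (3): a world point X has camera coordinates R X + t; the wrist camera has in their place "tool_from_camera" (4x4, takes a point from camera to tool coordinates, whose origin is the TCP and whose axes are the flange's). Camera axes: x right, y down, z forward; pixel columns grow to the right and rows downward; lengths in mm; the calibration is good to about 2 mm. The wrist camera is an equidistant fisheye: a pixel r from the principal point sees the ray r / f radians off the axis. A picture is of the moment at which its call begins: read the wrist's pose just before it. calibration takes no time and is no camera call.
- robot.close_job(): hands the job in; it is judged then, once.
Trained networks look in the newest picture that a camera, given by its name, has taken for a name from the list of things; names that differ only in an ending like _2 or _b are one class to them, and where a whole thing is asked for, a point or a joint stands for the part that bears it (a point fixed in the world has none). Each returns a list of dicts, best first, with "p" (0 to 1); they miss things now and then, are a little off and sometimes report something else, mostly with a low value. They report only what shows in the picture. A call takes as long as a camera call.
- robot.find_in(name, camera): "at" ([x, y, z] in mm, in world coordinates, good to about 4 mm: the middle of the surface that is visible of it).
- robot.tip_of(name, camera): "at" ([x, y, z] in mm, in world coordinates, good to about 4 mm: a listed point, or the origin of a listed thing).
The state is a dict: "time": time; "joints": joint angles; "qvel": joint speeds; "tau": joint torques, N m; "tcp_pos": TCP position; "ee_rot": TCP orientation; "contact_force": force on the tool from outside, world axes, zero at the start; "wrist_torque": the same for the moment, N m; "gripper_width": finger opening in mm; "finger_force": force on a finger pad.
Only numpy, scipy, OpenCV 4.12 (cv2) and the standard library are available. Lean on these libraries where they do the work, as an engineer would, in place of code of your own. Each camera call takes 0.05 s, during which the arm holds its last target. There are 200 camera calls.

## Working session

There is one attempt and no reset: what is moved stays moved. The work goes in short steps, Python scripts to look and compute and a tool call to move; the robot and the scene stay as the last step left them, time stands still between calls to the robot, and variables do not carry over. Pictures are saved under pics/ and viewed, at most 10 in all, crops included, and the job is handed in when it is done.

Besides the shell and the picture viewer there is one more tool, called after ">>>" in YAML: its name, and indented under it one key for each argument. play_rows: Moves the arm, as the interface text tells. Its arguments: {"type":"object","properties":{"rows":{"type":"array","items":{"type":"object","properties":{"xyz":{"type":"array","items":{"type":"number"}},"rot":{"type":"array","items":{"type":"number"}}}}},"grip":{"type":"number"},"squeeze":{"type":"number"}},"required":["rows"]}

```bash
mkdir -p pics; ls
python3 - <<'E'
from plant import robot
import cv2,numpy as np
s=robot.state(); print(s['time'],s['tcp_pos'],np.round(s['ee_rot'],3).tolist(),s['gripper_width'])
ims=[]
for c in ['side','top']:
    im=robot.snapshot(c); cv2.imwrite(f'pics/{c}0.png',im)
    for n in ['stage','dial_centre','dial_foot','ball','lever_pivot']:
        r=robot.tip_of(n,c); print(c,n,[(np.round(d['at']).tolist(),round(d['p'],2)) for d in r[:2]])
print(robot.state()['time'])
E
```

```text
pics
0.0 [206.2757489  642.24910407 241.44743743] [[-0.952, 0.306, -0.0], [0.306, 0.952, -0.002], [-0.0, -0.002, -1.0]] 85.21837154648433
side stage [([598.0, 120.0, 0.0], 0.78)]
side dial_centre [([607.0, 162.0, 116.0], 0.56)]
side dial_foot [([607.0, 166.0, 96.0], 0.93)]
side ball [([642.0, 4.0, 118.0], 0.93)]
side lever_pivot []
top stage [([599.0, 116.0, 1.0], 0.73)]
top dial_centre [([605.0, 163.0, 119.0], 0.85)]
top dial_foot [([607.0, 161.0, 93.0], 0.88)]
top ball [([647.0, 1.0, 119.0], 0.64)]
top lever_pivot [([635.0, 70.0, 122.0], 0.78), ([643.0, 4.0, 119.0], 0.43)]
0.6
```

View pics/top0.png

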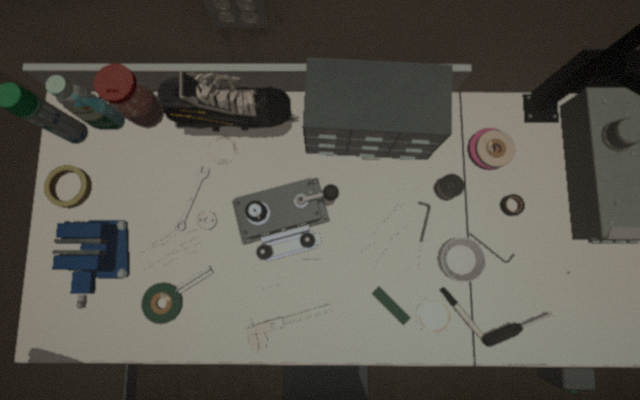

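View pics/side0.png

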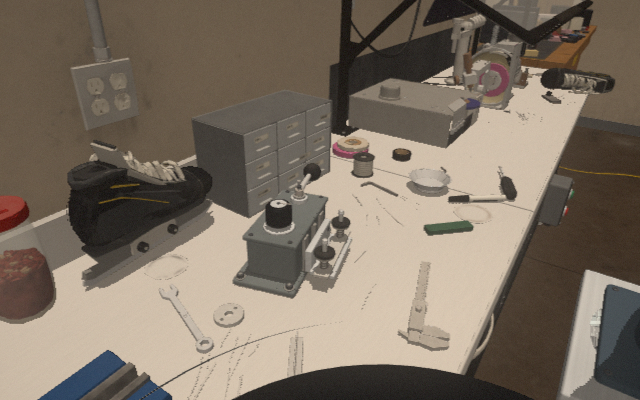

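```bash
cat > h.py <<'E'
from plant import robot
import numpy as np, cv2
from scipy.spatial.transform import Rotation as R
def go(xyz,yaw):
    """tool shift/turn from the measured pose to a tool-down pose whose y axis has world angle yaw"""
    s=robot.state(); E=np.array(s['ee_rot']); p=np.array(s['tcp_pos'])
    y=np.array([np.cos(yaw),np.sin(yaw),0]); z=np.array([0,0,-1.]); x=np.cross(y,z)
    print('shift',np.round(E.T@(np.array(xyz)-p),1),'rot',np.round(R.from_matrix(E.T@np.c_[x,y,z]).as_rotvec(),3))
def tri(a,b):
    P=[]
    for c in ('top','side'):
        k=robot.calibration(c); P.append(np.array(k['camera_matrix'])@np.c_[np.array(k['R']),np.array(k['t'])])
    X=cv2.triangulatePoints(P[0],P[1],np.array(a,float).reshape(2,1),np.array(b,float).reshape(2,1)).ravel(); return X[:3]/X[3]
E
python3 - <<'E'
from h import *
for n,a,b in [('cab corner',(304,127),(247,140)),('nut',(308,240),(341,212)),('nut2',(265,252),(324,243)),('ball',(331,192),(313,172)),('dial cap',(257,211),(279,203))]:
    print(n,np.round(tri(a,b)))
yaw=0.29
go([643,3,200],yaw); go([643,3,117],yaw); print(robot.calibration('wrist'))
E
```

```text
cab corner [768.  57. 175.]
nut [549.  53.  84.]
nut2 [523. 147.  80.]
ball [647.   2. 118.]
dial cap [606. 159. 133.]
shift [-611.3 -475.5   42.3] rot [ 0.   -0.    0.97]
shift [-611.3 -475.5  125.3] rot [ 0.   -0.    0.97]
{'camera_matrix': array([[309.70691629,   0.        , 321.71895118],
       [  0.        , 309.70691629, 197.9544124 ],
       [  0.        ,   0.        ,   1.        ]]), 'tool_from_camera': array([[-7.51468209e-04, -9.51940097e-01, -3.06283345e-01,
         7.82342141e+01],
       [ 9.99999667e-01, -6.18268675e-04, -5.31903609e-04,
         7.83425165e-02],
       [ 3.16974975e-04, -3.06283642e-01,  9.51940245e-01,
        -1.31458226e+02],
       [ 0.00000000e+00,  0.00000000e+00,  0.00000000e+00,
         1.00000000e+00]])}
```

>>> play_rows:
  rows:
    - {"xyz":[-30,-24,0],"rot":[0,0,0.05]}
    - {"xyz":[-60,-47,0],"rot":[0,0,0.1]}
    - {"xyz":[-90,-70,0],"rot":[0,0,0.15]}
    - {"xyz":[-120,-93,0],"rot":[0,0,0.2]}
    - {"xyz":[-150,-117,0],"rot":[0,0,0.25]}
    - {"xyz":[-180,-140,0],"rot":[0,0,0.3]}
    - {"xyz":[-210,-163,0],"rot":[0,0,0.35]}
    - {"xyz":[-240,-187,0],"rot":[0,0,0.4]}
    - {"xyz":[-270,-210,0],"rot":[0,0,0.45]}
    - {"xyz":[-300,-233,0],"rot":[0,0,0.5]}
    - {"xyz":[-330,-257,0],"rot":[0,0,0.55]}
    - {"xyz":[-360,-280,0],"rot":[0,0,0.6]}
  grip: 60

```text
time: 1.6
tcp_pos: [464.3, 264.2, 242.7]
ee_rot: [[-0.611, 0.792, 0.001], [0.792, 0.611, 0.0], [0.0, 0.001, -1.0]]
contact_force: [0.5, 0.4, -0.4]
gripper_width: 60.1
finger_force: 0.0
```

Run:
```python
from h import *
s=robot.state();print(s['time'],s['tcp_pos'],s['contact_force'],s['gripper_width'])
go([643,3,220],.29)
```

```text
1.6 [464.33491921 264.24018163 242.65602675] [ 0.53556239  0.38552826 -0.39348021] 60.106984347625215
shift [-316.   -18.3   22.6] rot [ 0.001 -0.     0.368]
```

>>> play_rows:
  rows:
    - {"xyz":[-32,-2,2],"rot":[0,0,0.04]}
    - {"xyz":[-64,-4,4],"rot":[0,0,0.08]}
    - {"xyz":[-96,-6,6],"rot":[0,0,0.12]}
    - {"xyz":[-128,-8,8],"rot":[0,0,0.16]}
    - {"xyz":[-160,-10,10],"rot":[0,0,0.2]}
    - {"xyz":[-192,-11,12],"rot":[0,0,0.24]}
    - {"xyz":[-224,-13,14],"rot":[0,0,0.28]}
    - {"xyz":[-256,-15,16],"rot":[0,0,0.32]}
    - {"xyz":[-288,-17,18],"rot":[0,0,0.35]}
    - {"xyz":[-316,-18,20],"rot":[0,0,0.368]}
    - {"xyz":[-316,-18,22],"rot":[0,0,0.368]}
    - {"xyz":[-316,-18,22],"rot":[0,0,0.368]}

```text
time: 2.6
tcp_pos: [643.3, 3.4, 219.6]
ee_rot: [[-0.285, 0.959, -0.001], [0.959, 0.285, -0.001], [-0.001, -0.001, -1.0]]
contact_force: [-0.9, 0.9, 0.1]
gripper_width: 60.1
finger_force: 0.0
```

Run:
```python
from h import *
s=robot.state();print(s['time'],s['tcp_pos'],s['gripper_width'],s['joints'])
im=robot.snapshot('wrist');cv2.imwrite('pics/w1.png',im)
for n in ['stage','dial_centre','dial_foot','ball','lever_pivot']:
    r=robot.tip_of(n,'wrist'); print(n,[(np.round(d['at'],1).tolist(),round(d['p'],2)) for d in r[:2]])
go([643,3,117],.29)
```

```text
2.6 [643.32363201   3.3543642  219.64327769] 60.07135549776351 [-0.28870399  0.57058705  0.35180066  1.56661085 -0.21604135  1.0436377
  0.41002939]
stage [([600.8, 119.5, 0.5], 0.96)]
dial_centre [([598.2, 119.5, 1.5], 0.55)]
dial_foot []
ball [([646.8, 1.4, 117.9], 0.84)]
lever_pivot [([632.3, 73.3, 115.9], 0.85)]
shift [ -3.6  -1.  103.7] rot [ 0.    -0.     0.004]
```

View pics/w1.png

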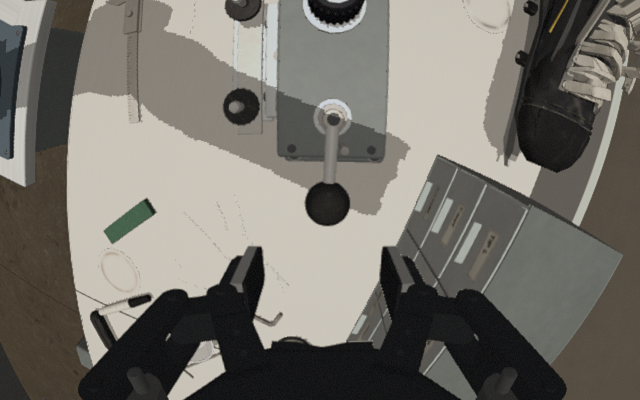

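```bash
cat >> h.py <<'E'
def pix(u,v,zw,s):
    k=robot.calibration('wrist');K=k['camera_matrix'];T=np.array(k['tool_from_camera'])
    a=np.array([(u-K[0,2]),(v-K[1,2])])/K[0,0]; th=np.hypot(*a); d=np.r_[np.sin(th)*a/th,np.cos(th)]
    E=np.array(s['ee_rot']); o=E@T[:3,3]+np.array(s['tcp_pos']); w=E@T[:3,:3]@d
    return o+w*(zw-o[2])/w[2]
E
python3 - <<'E'
from h import *
s=robot.state()
b=pix(327,204,121,s);p=pix(334,118,121,s);c1=pix(388,1,90,s);c2=pix(384,158,90,s);d1=pix(277,158,90,s)
print(b,p,np.linalg.norm(b-p),c1,c2,d1)
print('lever yaw',np.arctan2(*(p-b)[[1,0]])-np.pi/2,'edge yaw',np.arctan2(*(c1-c2)[[1,0]])-np.pi/2,np.linalg.norm(c2-d1), np.arctan2(*(c2-d1)[[1,0]]))
E
```

```text
[647.30779663   6.96451778 121.        ] [632.6167669   72.64352473 121.        ] 67.30199334505161 [647.85703895 184.99212331  90.        ] [686.05580232  51.60643013  90.        ] [597.27469083  24.5645035   90.        ]
lever yaw 0.2200569598637283 edge yaw 0.2789134187277562 92.80814378470401 0.2956633717033448
```

>>> play_rows:
  rows:
    - {"xyz":[0.6,3.5,25]}
    - {"xyz":[0.6,3.5,50]}
    - {"xyz":[0.6,3.5,75]}
    - {"xyz":[0.6,3.5,95]}
    - {"xyz":[0.6,3.5,102]}
    - {"xyz":[0.6,3.5,102]}

```text
invalid input at $.rows[0]: expected keys xyz, rot
```

>>> play_rows:
  rows:
    - {"xyz":[0,0,0]}
    - {"xyz":[0,0,0]}
    - {"xyz":[0,0,0]}
    - {"xyz":[0,0,0]}
    - {"xyz":[0,0,0]}
  grip: 38
  squeeze: 20

```text
invalid input at $.rows[0]: expected keys xyz, rot
```

Run:
```python
from h import *
s=robot.state();E=np.array(s['ee_rot']);p=np.array(s['tcp_pos']);print(s['time'],p,s['contact_force'],s['gripper_width'],s['finger_force'])
c=np.array([633.5,70.5,p[2]])
for a in np.linspace(0,0.96,13)[1:]:
    q=c+R.from_rotvec([0,0,-a]).apply(p-c); print(round(a,2),np.round(E.T@(q-p),1))
```

```text
2.9 [642.84404806   6.65017542 220.65607876] [-0.67000096  0.37512486  0.92923314] 59.876524966357316 0.0
0.08 [ 1.  -5.1 -0. ]
0.16 [  2.3 -10.   -0. ]
0.24 [  4.1 -14.9  -0. ]
0.32 [  6.2 -19.6  -0. ]
0.4 [  8.8 -24.1  -0. ]
0.48 [ 11.6 -28.4  -0. ]
0.56 [ 14.8 -32.4  -0. ]
0.64 [ 18.3 -36.2  -0. ]
0.72 [ 22.1 -39.7  -0. ]
0.8 [ 26.2 -42.9  -0. ]
0.88 [ 30.5 -45.7  -0. ]
0.96 [ 35.  -48.2  -0. ]
```

>>> play_rows:
  rows:
    - {"xyz":[0,3.5,25],"rot":[0,0,0]}
    - {"xyz":[0,3.5,50],"rot":[0,0,0]}
    - {"xyz":[0,3.5,70],"rot":[0,0,0]}
    - {"xyz":[0,3.5,70],"rot":[0,0,0]}

```text
time: 3.23
tcp_pos: [644.0, 7.5, 146.6]
ee_rot: [[-0.289, 0.957, -0.006], [0.957, 0.289, 0.0], [0.002, -0.006, -1.0]]
contact_force: [-0.3, 0.7, -0.1]
gripper_width: 60.2
finger_force: 0.0
```

Run:
```python
from h import *
s=robot.state();print(s['time'],s['tcp_pos'],s['joints'],s['contact_force'])
im=robot.snapshot('wrist');cv2.imwrite('pics/w2.png',im)
for n in ['ball','lever_pivot']:
    r=robot.tip_of(n,'wrist'); print(n,[(np.round(d['at'],1).tolist(),round(d['p'],2)) for d in r[:2]])
    print(robot.state()['tcp_pos'])
```

```text
3.2333 [644.01853271   7.5442064  146.64513033] [-0.27614364  0.64512525  0.32272892  1.64323334 -0.2462852   0.89967523
  0.43464696] [-0.29232185  0.66785003 -0.12858034]
ball [([647.6, 2.7, 121.1], 0.58)]
[646.20055904   6.83005123 150.5001195 ]
lever_pivot [([632.9, 69.8, 118.2], 0.87)]
[646.92646419   6.60255763 151.50997115]
```

View pics/w2.png

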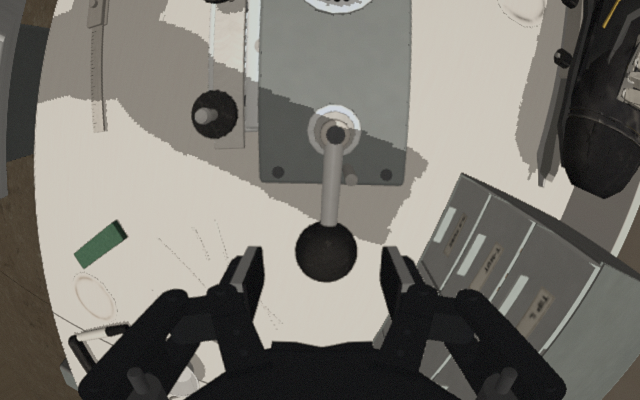

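>>> play_rows:
  rows:
    - {"xyz":[-3,0,15],"rot":[0,0,0]}
    - {"xyz":[-3,0,28],"rot":[0,0,0]}
    - {"xyz":[-3,0,33],"rot":[0,0,0]}
    - {"xyz":[-3,0,33],"rot":[0,0,0]}

```text
time: 3.72
tcp_pos: [647.3, 3.6, 117.6]
ee_rot: [[-0.288, 0.958, -0.0], [0.958, 0.288, 0.0], [0.0, -0.0, -1.0]]
contact_force: [0.3, 0.2, -0.2]
gripper_width: 59.8
finger_force: 0.0
```

>>> play_rows:
  rows:
    - {"xyz":[0,0,0],"rot":[0,0,0]}
    - {"xyz":[0,0,0],"rot":[0,0,0]}
    - {"xyz":[0,0,0],"rot":[0,0,0]}
    - {"xyz":[0,0,0],"rot":[0,0,0]}
  grip: 38
  squeeze: 20

```text
time: 4.05
tcp_pos: [647.7, 3.5, 118.1]
ee_rot: [[-0.288, 0.958, 0.001], [0.958, 0.288, 0.0], [-0.0, 0.001, -1.0]]
contact_force: [-0.6, 0.4, -1.1]
gripper_width: 38.2
finger_force: 0.0
```

Run:
```python
from h import *
s=robot.state();E=np.array(s['ee_rot']);p=np.array(s['tcp_pos']);print(s['time'],p,s['contact_force'],s['gripper_width'],s['finger_force'])
c=np.array([633,70.5,p[2]])
for a in np.linspace(0,0.96,13)[1:]:
    q=c+R.from_rotvec([0,0,-a]).apply(p-c); print(round(a,2),np.round(E.T@(q-p),1))
```

```text
4.05 [647.65030767   3.52589608 118.06797163] [-0.62146018  0.41115109 -1.08015399] 38.23005082141031 0.0
0.08 [ 0.6 -5.4 -0. ]
0.16 [  1.7 -10.8  -0. ]
0.24 [  3.2 -16.1  -0. ]
0.32 [  5.1 -21.2  -0. ]
0.4 [  7.4 -26.2  -0. ]
0.48 [ 10.2 -31.   -0. ]
0.56 [ 13.2 -35.5  -0. ]
0.64 [ 16.7 -39.8  -0. ]
0.72 [ 20.4 -43.8  -0.1]
0.8 [ 24.5 -47.4  -0.1]
0.88 [ 28.9 -50.8  -0.1]
0.96 [ 33.5 -53.8  -0.1]
```

>>> play_rows:
  rows:
    - {"xyz":[0.6,-5.4,0],"rot":[0,0,0.08]}
    - {"xyz":[1.7,-10.8,0],"rot":[0,0,0.16]}
    - {"xyz":[3.2,-16.1,0],"rot":[0,0,0.24]}
    - {"xyz":[5.1,-21.2,0],"rot":[0,0,0.32]}
    - {"xyz":[7.4,-26.2,0],"rot":[0,0,0.4]}
    - {"xyz":[10.2,-31,0],"rot":[0,0,0.48]}
    - {"xyz":[13.2,-35.5,0],"rot":[0,0,0.56]}
    - {"xyz":[16.7,-39.8,0],"rot":[0,0,0.64]}
    - {"xyz":[20.4,-43.8,0],"rot":[0,0,0.72]}
    - {"xyz":[24.5,-47.4,0],"rot":[0,0,0.8]}
    - {"xyz":[28.9,-50.8,0],"rot":[0,0,0.88]}
    - {"xyz":[33.5,-53.8,0],"rot":[0,0,0.96]}

```text
time: 5.05
tcp_pos: [586.9, 19.5, 118.0]
ee_rot: [[0.623, 0.782, 0.002], [0.782, -0.623, -0.001], [0.001, 0.002, -1.0]]
contact_force: [3.2, -1.8, -0.3]
gripper_width: 37.8
finger_force: 1.4
```

>>> play_rows:
  rows:
    - {"xyz":[0,0,0],"rot":[0,0,0]}
    - {"xyz":[0,0,0],"rot":[0,0,0]}

```text
time: 5.22
tcp_pos: [586.2, 20.3, 117.6]
ee_rot: [[0.617, 0.787, 0.0], [0.787, -0.617, -0.0], [0.0, 0.0, -1.0]]
contact_force: [0.3, 0.7, -0.0]
gripper_width: 38.0
finger_force: 0.0
```

>>> play_rows:
  rows:
    - {"xyz":[0,0,0],"rot":[0,0,0]}
    - {"xyz":[0,0,0],"rot":[0,0,0]}
    - {"xyz":[0,0,0],"rot":[0,0,0]}
  grip: 60

```text
time: 5.47
tcp_pos: [586.3, 19.9, 117.3]
ee_rot: [[0.619, 0.786, 0.0], [0.786, -0.619, 0.0], [0.0, -0.0, -1.0]]
contact_force: [0.2, 0.3, 0.5]
gripper_width: 60.0
finger_force: 0.0
```

>>> play_rows:
  rows:
    - {"xyz":[0,0,-20],"rot":[0,0,0]}
    - {"xyz":[0,0,-50],"rot":[0,0,0]}
    - {"xyz":[0,0,-80],"rot":[0,0,0]}
    - {"xyz":[0,0,-100],"rot":[0,0,0]}
    - {"xyz":[0,0,-100],"rot":[0,0,0]}
  grip: 70

```text
time: 5.88
tcp_pos: [588.1, 19.2, 221.5]
ee_rot: [[0.619, 0.785, 0.006], [0.785, -0.619, 0.0], [0.004, 0.005, -1.0]]
contact_force: [0.0, -0.0, -0.2]
gripper_width: 70.1
finger_force: 0.0
```

Run:
```python
from h import *
s=robot.state();print(s['time'],s['tcp_pos'],s['joints'],s['contact_force'])
im=robot.snapshot('wrist');cv2.imwrite('pics/w3.png',im);im=robot.snapshot('top');cv2.imwrite('pics/t3.png',im)
for n in ['dial_centre','dial_foot','ball','lever_pivot']:
  for c in 'wrist','top':
    r=robot.tip_of(n,c); print(n,c,[(np.round(d['at'],1).tolist(),round(d['p'],2)) for d in r[:2]])
go([606,163,180],.3)
```

```text
5.8833 [588.14127416  19.18424891 221.50921536] [-0.53753482  0.54644105  0.68287153  1.7247666  -0.39945151  1.00695803
 -0.37833925] [ 1.38275025e-04 -3.03042966e-04 -1.75243508e-01]
dial_centre wrist []
dial_centre top [([606.1, 161.0, 117.4], 0.82)]
dial_foot wrist []
dial_foot top [([609.1, 162.4, 93.0], 0.75)]
ball wrist []
ball top []
lever_pivot wrist [([630.0, 70.0, 115.3], 0.72)]
lever_pivot top []
shift [124.7 -72.8  36.6] rot [-0.001  0.    -0.968]
```

View pics/w3.png

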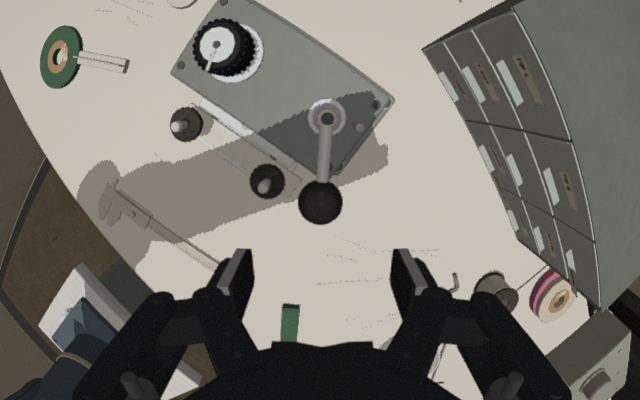

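>>> play_rows:
  rows:
    - {"xyz":[13,-7,4],"rot":[0,0,-0.1]}
    - {"xyz":[26,-14,8],"rot":[0,0,-0.2]}
    - {"xyz":[39,-21,12],"rot":[0,0,-0.3]}
    - {"xyz":[52,-28,16],"rot":[0,0,-0.4]}
    - {"xyz":[65,-36,20],"rot":[0,0,-0.5]}
    - {"xyz":[78,-44,24],"rot":[0,0,-0.6]}
    - {"xyz":[91,-52,28],"rot":[0,0,-0.7]}
    - {"xyz":[104,-60,32],"rot":[0,0,-0.8]}
    - {"xyz":[116,-67,34],"rot":[0,0,-0.9]}
    - {"xyz":[124,-73,36],"rot":[0,0,-0.97]}
    - {"xyz":[124,-73,36],"rot":[0,0,-0.97]}
    - {"xyz":[124,-73,36],"rot":[0,0,-0.97]}

```text
time: 7.38
tcp_pos: [605.4, 162.6, 180.9]
ee_rot: [[-0.296, 0.955, -0.001], [0.955, 0.296, -0.0], [-0.0, -0.001, -1.0]]
contact_force: [-0.3, -0.2, -0.2]
gripper_width: 70.0
finger_force: 0.0
```

>>> play_rows:
  rows:
    - {"xyz":[0,0,0],"rot":[0,0,0]}
    - {"xyz":[0,0,0],"rot":[0,0,0]}

```text
time: 7.55
tcp_pos: [605.7, 161.3, 181.5]
ee_rot: [[-0.294, 0.956, 0.0], [0.956, 0.294, -0.001], [-0.001, 0.0, -1.0]]
contact_force: [-0.3, 0.2, 0.1]
gripper_width: 69.9
finger_force: 0.0
```

Run:
```python
from h import *
im=robot.snapshot('wrist');cv2.imwrite('pics/w4.png',im)
s=robot.state();print(s['time'],s['tcp_pos'],s['joints'][6],s['contact_force'])
for n in ['dial_centre','dial_foot']:
    r=robot.tip_of(n,'wrist'); print(n,[(np.round(d['at'],1).tolist(),round(d['p'],2)) for d in r[:2]])
go([606,162.5,116],.3)
```

```text
7.6 [605.72604235 161.50573297 181.50168364] 0.20536161266783126 [-0.20062848  0.26953719 -0.00262486]
dial_centre []
dial_foot []
shift [ 0.5  0.4 65.5] rot [0. 0. 0.]
```

View pics/w4.png

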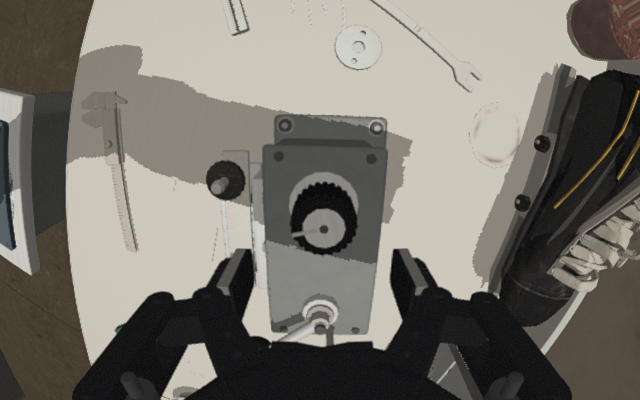

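Run:
```python
from h import *
s=robot.state()
c=pix(323.5,229,135,s);t=pix(294,235,135,s);print(c,t,np.arctan2(*(t-c)[[1,0]]))
go([c[0],c[1],116],.3)
```

```text
[606.74940614 162.93523287 135.        ] [590.16875753 153.40712451 135.        ] -2.620019696140082
shift [ 0.7  1.3 65.5] rot [0. 0. 0.]
```

>>> play_rows:
  rows:
    - {"xyz":[1,1,20],"rot":[0,0,0]}
    - {"xyz":[1,1,40],"rot":[0,0,0]}
    - {"xyz":[1,1,55],"rot":[0,0,0]}
    - {"xyz":[1,1,65],"rot":[0,0,0]}
    - {"xyz":[1,1,65],"rot":[0,0,0]}

```text
time: 8.12
tcp_pos: [605.2, 163.4, 114.3]
ee_rot: [[-0.297, 0.955, -0.003], [0.955, 0.297, -0.001], [-0.0, -0.003, -1.0]]
contact_force: [0.9, 0.2, 0.2]
gripper_width: 69.9
finger_force: 0.0
```

>>> play_rows:
  rows:
    - {"xyz":[0,0,0],"rot":[0,0,0]}
    - {"xyz":[0,0,0],"rot":[0,0,0]}
    - {"xyz":[0,0,0],"rot":[0,0,0]}
    - {"xyz":[0,0,0],"rot":[0,0,0]}
    - {"xyz":[0,0,0],"rot":[0,0,0]}
    - {"xyz":[0,0,0],"rot":[0,0,0]}
    - {"xyz":[0,0,0],"rot":[0,0,0]}
  grip: 36
  squeeze: 50

```text
time: 8.7
tcp_pos: [606.5, 163.7, 117.5]
ee_rot: [[-0.297, 0.955, 0.001], [0.955, 0.297, 0.0], [0.0, 0.001, -1.0]]
contact_force: [-4.2, -1.6, 6.6]
gripper_width: 42.5
finger_force: 51.5
```

```bash
cat >> h.py <<'E'
def st():
    s=robot.state();E=np.array(s['ee_rot']);print(round(s['time'],2),np.round(s['tcp_pos'],1),'yaw',round(np.arctan2(E[1,1],E[0,1]),4),'F',np.round(s['contact_force'],1),'T',np.round(s['wrist_torque'],3),round(s['gripper_width'],1),round(s['finger_force'],1),'j7',round(s['joints'][6],2),'tau7',round(s['tau'][6],3))
E
python3 -c "
from h import *
st()"
```

```text
8.7 [606.5 163.7 117.5] yaw 0.3015 F [-4.2 -1.6  6.6] T [-0.169  0.476 -0.118] 42.5 51.5 j7 0.23 tau7 0.149
```

>>> play_rows:
  rows:
    - {"xyz":[0,-0.5,0],"rot":[0,0,0.03]}
    - {"xyz":[0,-1,0],"rot":[0,0,0.06]}
    - {"xyz":[0,-1,0],"rot":[0,0,0.09]}
    - {"xyz":[0,-1,0],"rot":[0,0,0.09]}
    - {"xyz":[0,-1,0],"rot":[0,0,0.09]}

```text
time: 9.12
tcp_pos: [606.5, 163.6, 117.5]
ee_rot: [[-0.209, 0.978, 0.003], [0.978, 0.209, 0.0], [-0.0, 0.003, -1.0]]
contact_force: [-0.2, -0.2, 8.1]
gripper_width: 42.8
finger_force: 51.6
```

```bash
python3 -c "
from h import *
st()"
```

```text
9.12 [606.5 163.6 117.5] yaw 0.2108 F [-0.2 -0.2  8.1] T [-0.105 -0.053 -0.029] 42.8 51.6 j7 0.17 tau7 -0.1
```

>>> play_rows:
  rows:
    - {"xyz":[0,0,0],"rot":[0,0,0.05]}
    - {"xyz":[0,0,0],"rot":[0,0,0.1]}
    - {"xyz":[0,0,0],"rot":[0,0,0.15]}
    - {"xyz":[0,0,0],"rot":[0,0,0.2]}
    - {"xyz":[0,0,0],"rot":[0,0,0.224]}
    - {"xyz":[0,0,0],"rot":[0,0,0.224]}
    - {"xyz":[0,0,0],"rot":[0,0,0.224]}
    - {"xyz":[0,0,0],"rot":[0,0,0.224]}

```text
time: 9.78
tcp_pos: [606.6, 163.6, 117.5]
ee_rot: [[0.013, 1.0, 0.003], [1.0, -0.013, 0.0], [0.001, 0.003, -1.0]]
contact_force: [-1.2, -0.6, 6.7]
gripper_width: 42.3
finger_force: 51.5
```

```bash
python3 -c "
from h import *
st()"
```

```text
9.78 [606.6 163.6 117.5] yaw -0.0132 F [-1.2 -0.6  6.7] T [-0.142 -0.305 -0.079] 42.3 51.5 j7 -0.01 tau7 0.109
```

>>> play_rows:
  rows:
    - {"xyz":[0,0,0],"rot":[0,0,0.05]}
    - {"xyz":[0,0,0],"rot":[0,0,0.1]}
    - {"xyz":[0,0,0],"rot":[0,0,0.15]}
    - {"xyz":[0,0,0],"rot":[0,0,0.2]}
    - {"xyz":[0,0,0],"rot":[0,0,0.25]}
    - {"xyz":[0,0,0],"rot":[0,0,0.29]}
    - {"xyz":[0,0,0],"rot":[0,0,0.314]}
    - {"xyz":[0,0,0],"rot":[0,0,0.314]}
    - {"xyz":[0,0,0],"rot":[0,0,0.314]}
    - {"xyz":[0,0,0],"rot":[0,0,0.314]}

```text
time: 10.62
tcp_pos: [606.8, 163.5, 117.5]
ee_rot: [[0.321, 0.947, 0.003], [0.947, -0.321, 0.0], [0.001, 0.003, -1.0]]
contact_force: [0.9, 0.1, 7.3]
gripper_width: 42.6
finger_force: 51.5
```

```bash
python3 -c "
from h import *
st()"
```

```text
10.62 [606.8 163.5 117.5] yaw -0.327 F [0.9 0.1 7.3] T [-0.267 -0.503 -0.088] 42.6 51.5 j7 -0.25 tau7 0.061
```

>>> play_rows:
  rows:
    - {"xyz":[0,0,0],"rot":[0,0,0.03]}
    - {"xyz":[0,0,0],"rot":[0,0,0.06]}
    - {"xyz":[0,0,0],"rot":[0,0,0.06]}
    - {"xyz":[0,0,0],"rot":[0,0,0.06]}

```text
time: 10.95
tcp_pos: [606.9, 163.6, 117.5]
ee_rot: [[0.377, 0.926, 0.004], [0.926, -0.377, 0.0], [0.002, 0.003, -1.0]]
contact_force: [1.0, -1.5, 7.6]
gripper_width: 42.5
finger_force: 51.5
```

```bash
python3 -c "
from h import *
st()"
```

```text
10.95 [606.9 163.6 117.5] yaw -0.3867 F [ 1.  -1.5  7.6] T [-0.241 -0.289  0.264] 42.5 51.5 j7 -0.29 tau7 -0.336
```

>>> play_rows:
  rows:
    - {"xyz":[0,0,0],"rot":[0,0,0.02]}
    - {"xyz":[0,0,0],"rot":[0,0,0.03]}
    - {"xyz":[0,0,0],"rot":[0,0,0.03]}
    - {"xyz":[0,0,0],"rot":[0,0,0.03]}

```text
time: 11.28
tcp_pos: [606.9, 163.5, 117.5]
ee_rot: [[0.405, 0.914, 0.004], [0.914, -0.405, 0.0], [0.002, 0.003, -1.0]]
contact_force: [1.0, -0.1, 6.1]
gripper_width: 42.4
finger_force: 51.5
```

```bash
python3 -c "
from h import *
st()"
```

```text
11.28 [606.9 163.5 117.5] yaw -0.4168 F [ 1.  -0.1  6.1] T [-0.329 -0.564  0.102] 42.4 51.5 j7 -0.32 tau7 -0.102
```

>>> play_rows:
  rows:
    - {"xyz":[0,0,0],"rot":[0,0,0.05]}
    - {"xyz":[0,0,0],"rot":[0,0,0.1]}
    - {"xyz":[0,0,0],"rot":[0,0,0.15]}
    - {"xyz":[0,0,0],"rot":[0,0,0.2]}
    - {"xyz":[0,0,0],"rot":[0,0,0.224]}
    - {"xyz":[0,0,0],"rot":[0,0,0.224]}
    - {"xyz":[0,0,0],"rot":[0,0,0.224]}

```text
time: 11.87
tcp_pos: [606.9, 163.4, 117.5]
ee_rot: [[0.598, 0.801, 0.004], [0.801, -0.598, -0.0], [0.002, 0.003, -1.0]]
contact_force: [0.4, -1.1, 6.7]
gripper_width: 42.4
finger_force: 51.5
```

```bash
python3 -c "
from h import *
st()"
```

```text
11.87 [606.9 163.4 117.5] yaw -0.6411 F [ 0.4 -1.1  6.7] T [-0.525 -0.595 -0.057] 42.4 51.5 j7 -0.49 tau7 -0.043
```

>>> play_rows:
  rows:
    - {"xyz":[0,0,0],"rot":[0,0,0.03]}
    - {"xyz":[0,0,0],"rot":[0,0,0.06]}
    - {"xyz":[0,0,0],"rot":[0,0,0.06]}
    - {"xyz":[0,0,0],"rot":[0,0,0.06]}

```text
time: 12.2
tcp_pos: [607.1, 163.5, 117.5]
ee_rot: [[0.644, 0.765, 0.004], [0.765, -0.644, -0.0], [0.002, 0.003, -1.0]]
contact_force: [2.6, -2.0, 5.4]
gripper_width: 42.4
finger_force: 51.5
```

```bash
python3 -c "
from h import *
st()"
```

```text
12.2 [607.1 163.5 117.5] yaw -0.7001 F [ 2.6 -2.   5.4] T [-0.536 -0.589  0.344] 42.4 51.5 j7 -0.54 tau7 -0.495
```

>>> play_rows:
  rows:
    - {"xyz":[0,0,0],"rot":[0,0,0.02]}
    - {"xyz":[0,0,0],"rot":[0,0,0.03]}
    - {"xyz":[0,0,0],"rot":[0,0,0.03]}
    - {"xyz":[0,0,0],"rot":[0,0,0.03]}

```text
time: 12.53
tcp_pos: [607.0, 163.3, 117.5]
ee_rot: [[0.668, 0.745, 0.004], [0.745, -0.668, -0.0], [0.003, 0.003, -1.0]]
contact_force: [1.6, -0.9, 5.9]
gripper_width: 42.4
finger_force: 51.5
```

```bash
python3 -c "
from h import *
st()"
```

```text
12.53 [607.  163.3 117.5] yaw -0.7309 F [ 1.6 -0.9  5.9] T [-0.498 -0.59   0.031] 42.4 51.5 j7 -0.56 tau7 -0.085
```

Still free; next click.

>>> play_rows:
  rows:
    - {"xyz":[0,0,0],"rot":[0,0,0.05]}
    - {"xyz":[0,0,0],"rot":[0,0,0.1]}
    - {"xyz":[0,0,0],"rot":[0,0,0.15]}
    - {"xyz":[0,0,0],"rot":[0,0,0.2]}
    - {"xyz":[0,0,0],"rot":[0,0,0.224]}
    - {"xyz":[0,0,0],"rot":[0,0,0.224]}
    - {"xyz":[0,0,0],"rot":[0,0,0.224]}

```text
time: 13.12
tcp_pos: [607.1, 163.2, 117.5]
ee_rot: [[0.816, 0.578, 0.004], [0.578, -0.816, -0.0], [0.003, 0.003, -1.0]]
contact_force: [2.3, -0.9, 7.1]
gripper_width: 42.4
finger_force: 51.6
```

```bash
python3 -c "
from h import *
st()"
```

```text
13.12 [607.1 163.2 117.5] yaw -0.9551 F [ 2.3 -0.9  7.1] T [-0.656 -0.611  0.017] 42.4 51.6 j7 -0.73 tau7 -0.081
```

>>> play_rows:
  rows:
    - {"xyz":[0,0,0],"rot":[0,0,0.03]}
    - {"xyz":[0,0,0],"rot":[0,0,0.06]}
    - {"xyz":[0,0,0],"rot":[0,0,0.06]}
    - {"xyz":[0,0,0],"rot":[0,0,0.06]}

```text
time: 13.45
tcp_pos: [607.2, 163.3, 117.5]
ee_rot: [[0.849, 0.528, 0.004], [0.528, -0.849, -0.001], [0.003, 0.003, -1.0]]
contact_force: [3.1, -1.7, 5.8]
gripper_width: 42.5
finger_force: 51.5
```

```bash
python3 -c "
from h import *
st()"
```

```text
13.45 [607.2 163.3 117.5] yaw -1.0146 F [ 3.1 -1.7  5.8] T [-0.806 -0.834  0.544] 42.5 51.5 j7 -0.78 tau7 -0.636
```

>>> play_rows:
  rows:
    - {"xyz":[0,0,0],"rot":[0,0,0.02]}
    - {"xyz":[0,0,0],"rot":[0,0,0.03]}
    - {"xyz":[0,0,0],"rot":[0,0,0.03]}
    - {"xyz":[0,0,0],"rot":[0,0,0.03]}

```text
time: 13.78
tcp_pos: [607.1, 163.2, 117.5]
ee_rot: [[0.865, 0.502, 0.004], [0.502, -0.865, -0.0], [0.003, 0.002, -1.0]]
contact_force: [1.9, -1.5, 7.1]
gripper_width: 42.7
finger_force: 51.6
```

```bash
python3 -c "
from h import *
st()"
```

```text
13.78 [607.1 163.2 117.5] yaw -1.0455 F [ 1.9 -1.5  7.1] T [-0.688 -0.744  0.164] 42.7 51.6 j7 -0.8 tau7 -0.172
```

Run:
```python
from h import *
im=robot.snapshot('wrist');st();cv2.imwrite('pics/w5.png',cv2.resize(im[180:400,220:420],None,fx=2.7,fy=2.7,interpolation=cv2.INTER_CUBIC))
```

```text
13.83 [607.1 163.1 117.5] yaw -1.0454 F [ 2.4 -0.9  6. ] T [-0.724 -0.804  0.121] 42.6 51.6 j7 -0.8 tau7 -0.148
```

View pics/w5.png

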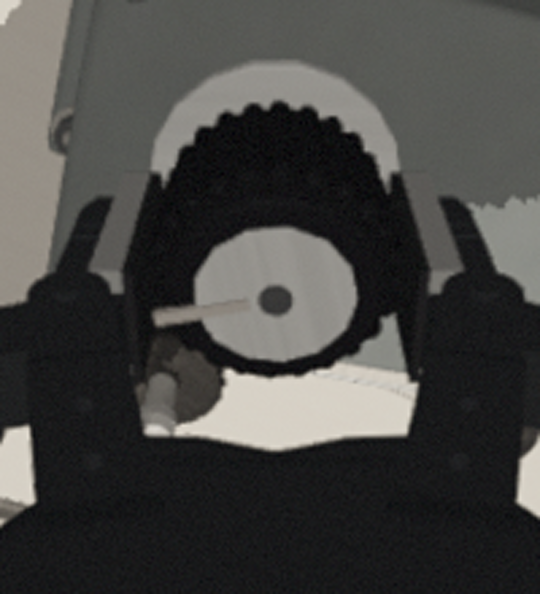

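Run:
```python
from h import *
s=robot.state()
c=pix(321.9,290.7,135,s);t=pix(277.4,298.1,135,s);a=np.arctan2(*(t-c)[[1,0]]);print(c,t,a,'turned',(a+2.62+np.pi)%(2*np.pi)-np.pi)
```

```text
[606.22610803 162.42269065 135.        ] [592.26538186 177.61902768 135.        ] 2.3138420769103374 turned -1.3493432302692483
```

>>> play_rows:
  rows:
    - {"xyz":[0,0,0],"rot":[0,0,0.01]}
    - {"xyz":[0,0,0],"rot":[0,0,0.02]}
    - {"xyz":[0,0,0],"rot":[0,0,0.02]}
    - {"xyz":[0,0,0],"rot":[0,0,0.02]}
    - {"xyz":[0,0,0],"rot":[0,0,0.02]}

```text
time: 14.25
tcp_pos: [607.0, 163.1, 117.5]
ee_rot: [[0.875, 0.484, 0.004], [0.484, -0.875, -0.001], [0.003, 0.002, -1.0]]
contact_force: [2.3, -1.2, 9.5]
gripper_width: 42.7
finger_force: 51.9
```

```bash
python3 -c "
from h import *
st()"
```

```text
14.25 [607.  163.1 117.5] yaw -1.0653 F [ 2.3 -1.2  9.5] T [-0.726 -0.604 -0.04 ] 42.7 51.9 j7 -0.82 tau7 -0.018
```

>>> play_rows:
  rows:
    - {"xyz":[0,0,0],"rot":[0,0,0.05]}
    - {"xyz":[0,0,0],"rot":[0,0,0.1]}
    - {"xyz":[0,0,0],"rot":[0,0,0.15]}
    - {"xyz":[0,0,0],"rot":[0,0,0.19]}
    - {"xyz":[0,0,0],"rot":[0,0,0.204]}
    - {"xyz":[0,0,0],"rot":[0,0,0.204]}
    - {"xyz":[0,0,0],"rot":[0,0,0.204]}
    - {"xyz":[0,0,0],"rot":[0,0,0.204]}

```text
time: 14.92
tcp_pos: [607.1, 163.0, 117.5]
ee_rot: [[0.955, 0.297, 0.004], [0.297, -0.955, -0.001], [0.004, 0.002, -1.0]]
contact_force: [1.9, -1.9, 7.3]
gripper_width: 42.3
finger_force: 51.6
```

```bash
python3 -c "
from h import *
st()"
```

```text
14.92 [607.1 163.  117.5] yaw -1.2695 F [ 1.9 -1.9  7.3] T [-0.886 -0.673 -0.015] 42.3 51.6 j7 -0.98 tau7 -0.035
```

>>> play_rows:
  rows:
    - {"xyz":[0,0,0],"rot":[0,0,0.03]}
    - {"xyz":[0,0,0],"rot":[0,0,0.06]}
    - {"xyz":[0,0,0],"rot":[0,0,0.06]}
    - {"xyz":[0,0,0],"rot":[0,0,0.06]}
    - {"xyz":[0,0,0],"rot":[0,0,0.06]}

```text
time: 15.33
tcp_pos: [607.1, 163.0, 117.5]
ee_rot: [[0.971, 0.239, 0.004], [0.239, -0.971, -0.001], [0.004, 0.002, -1.0]]
contact_force: [4.2, -1.7, 5.0]
gripper_width: 42.5
finger_force: 51.5
```

```bash
python3 -c "
from h import *
st()"
```

```text
15.33 [607.1 163.  117.5] yaw -1.3294 F [ 4.2 -1.7  5. ] T [-0.877 -1.034  0.243] 42.5 51.5 j7 -1.03 tau7 -0.157
```

>>> play_rows:
  rows:
    - {"xyz":[0,0,0],"rot":[0,0,0.01]}
    - {"xyz":[0,0,0],"rot":[0,0,0.02]}
    - {"xyz":[0,0,0],"rot":[0,0,0.02]}
    - {"xyz":[0,0,0],"rot":[0,0,0.02]}

```text
time: 15.67
tcp_pos: [607.1, 163.0, 117.5]
ee_rot: [[0.976, 0.22, 0.004], [0.22, -0.976, -0.001], [0.004, 0.002, -1.0]]
contact_force: [2.4, -2.3, 7.4]
gripper_width: 42.8
finger_force: 51.6
```

```bash
python3 -c "
from h import *
st()"
```

```text
15.67 [607.1 163.  117.5] yaw -1.3493 F [ 2.4 -2.3  7.4] T [-0.947 -0.686  0.221] 42.8 51.6 j7 -1.04 tau7 -0.231
```

>>> play_rows:
  rows:
    - {"xyz":[0,0,0],"rot":[0,0,0.01]}
    - {"xyz":[0,0,0],"rot":[0,0,0.015]}
    - {"xyz":[0,0,0],"rot":[0,0,0.015]}
    - {"xyz":[0,0,0],"rot":[0,0,0.015]}

```text
time: 16.0
tcp_pos: [607.2, 163.0, 117.5]
ee_rot: [[0.979, 0.205, 0.004], [0.205, -0.979, -0.001], [0.004, 0.002, -1.0]]
contact_force: [3.5, -1.4, 6.1]
gripper_width: 42.9
finger_force: 51.6
```

```bash
python3 -c "
from h import *
st()"
```

```text
16.0 [607.2 163.  117.5] yaw -1.3639 F [ 3.5 -1.4  6.1] T [-0.997 -0.722  0.321] 42.9 51.6 j7 -1.06 tau7 -0.382
```

>>> play_rows:
  rows:
    - {"xyz":[0,0,0],"rot":[0,0,0.01]}
    - {"xyz":[0,0,0],"rot":[0,0,0.012]}
    - {"xyz":[0,0,0],"rot":[0,0,0.012]}
    - {"xyz":[0,0,0],"rot":[0,0,0.012]}

```text
time: 16.33
tcp_pos: [607.2, 163.0, 117.5]
ee_rot: [[0.981, 0.194, 0.004], [0.194, -0.981, -0.001], [0.004, 0.002, -1.0]]
contact_force: [3.1, -2.6, 6.0]
gripper_width: 42.7
finger_force: 51.5
```

Run:
```python
from h import *
st()
im=robot.snapshot('wrist');st();cv2.imwrite('pics/w6.png',cv2.resize(im[240:340,260:380],None,fx=5,fy=5,interpolation=cv2.INTER_CUBIC))
```

```text
16.33 [607.2 163.  117.5] yaw -1.3755 F [ 3.1 -2.6  6. ] T [-1.128 -0.722  0.472] 42.7 51.5 j7 -1.06 tau7 -0.51
16.38 [607.2 163.  117.5] yaw -1.3755 F [ 3.  -1.8  6.1] T [-1.109 -0.765  0.495] 42.5 51.5 j7 -1.06 tau7 -0.503
```

View pics/w6.png

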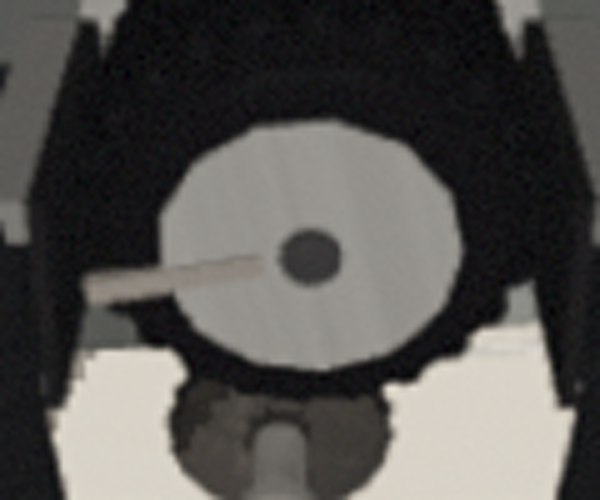

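>>> play_rows:
  rows:
    - {"xyz":[0,0,0],"rot":[0,0,-0.05]}
    - {"xyz":[0,0,0],"rot":[0,0,-0.13]}
    - {"xyz":[0,0,0],"rot":[0,0,-0.21]}
    - {"xyz":[0,0,0],"rot":[0,0,-0.29]}
    - {"xyz":[0,0,0],"rot":[0,0,-0.37]}
    - {"xyz":[0,0,0],"rot":[0,0,-0.45]}
    - {"xyz":[0,0,0],"rot":[0,0,-0.53]}
    - {"xyz":[0,0,0],"rot":[0,0,-0.61]}
    - {"xyz":[0,0,0],"rot":[0,0,-0.69]}
    - {"xyz":[0,0,0],"rot":[0,0,-0.77]}
    - {"xyz":[0,0,0],"rot":[0,0,-0.85]}
    - {"xyz":[0,0,0],"rot":[0,0,-0.93]}

```text
time: 17.38
tcp_pos: [606.9, 163.6, 117.5]
ee_rot: [[0.428, 0.904, 0.004], [0.904, -0.428, 0.001], [0.002, 0.003, -1.0]]
contact_force: [1.7, -0.4, 6.0]
gripper_width: 42.7
finger_force: 51.6
```

>>> play_rows:
  rows:
    - {"xyz":[0,0,0],"rot":[0,0,-0.08]}
    - {"xyz":[0,0,0],"rot":[0,0,-0.16]}
    - {"xyz":[0,0,0],"rot":[0,0,-0.24]}
    - {"xyz":[0,0,0],"rot":[0,0,-0.32]}
    - {"xyz":[0,0,0],"rot":[0,0,-0.4]}
    - {"xyz":[0,0,0],"rot":[0,0,-0.48]}
    - {"xyz":[0,0,0],"rot":[0,0,-0.56]}
    - {"xyz":[0,0,0],"rot":[0,0,-0.64]}
    - {"xyz":[0,0,0],"rot":[0,0,-0.72]}
    - {"xyz":[0,0,0],"rot":[0,0,-0.79]}
    - {"xyz":[0,0,0],"rot":[0,0,-0.83]}
    - {"xyz":[0,0,0],"rot":[0,0,-0.83]}

```text
time: 18.38
tcp_pos: [606.3, 163.7, 117.5]
ee_rot: [[-0.376, 0.926, 0.002], [0.926, 0.376, 0.001], [0.0, 0.003, -1.0]]
contact_force: [-0.6, -1.1, 8.9]
gripper_width: 42.4
finger_force: 52.0
```

>>> play_rows:
  rows:
    - {"xyz":[0,0,0],"rot":[0,0,-0.06]}
    - {"xyz":[0,0,0],"rot":[0,0,-0.12]}
    - {"xyz":[0,0,0],"rot":[0,0,-0.18]}
    - {"xyz":[0,0,0],"rot":[0,0,-0.22]}
    - {"xyz":[0,0,0],"rot":[0,0,-0.231]}
    - {"xyz":[0,0,0],"rot":[0,0,-0.231]}
    - {"xyz":[0,0,0],"rot":[0,0,-0.231]}
    - {"xyz":[0,0,0],"rot":[0,0,-0.231]}

```text
time: 19.05
tcp_pos: [606.2, 163.6, 117.5]
ee_rot: [[-0.576, 0.817, 0.002], [0.817, 0.576, 0.001], [-0.001, 0.002, -1.0]]
contact_force: [-0.3, -1.4, 9.2]
gripper_width: 42.7
finger_force: 51.7
```

```bash
python3 -c "
from h import *
st()"
```

```text
19.05 [606.2 163.6 117.5] yaw 0.6141 F [-0.3 -1.4  9.2] T [-0.142  0.049 -0.015] 42.7 51.7 j7 0.48 tau7 0.034
```

Release, lift, and check the index line.

>>> play_rows:
  rows:
    - {"xyz":[0,0,0],"rot":[0,0,0]}
    - {"xyz":[0,0,0],"rot":[0,0,0]}
    - {"xyz":[0,0,0],"rot":[0,0,0]}
    - {"xyz":[0,0,0],"rot":[0,0,0]}
    - {"xyz":[0,0,0],"rot":[0,0,0]}
  grip: 70

```text
time: 19.47
tcp_pos: [605.1, 163.6, 116.0]
ee_rot: [[-0.578, 0.816, -0.001], [0.816, 0.578, -0.0], [0.0, -0.001, -1.0]]
contact_force: [-0.4, -0.3, 0.7]
gripper_width: 70.1
finger_force: 0.0
```

>>> play_rows:
  rows:
    - {"xyz":[0,0,-15],"rot":[0,0,0]}
    - {"xyz":[0,0,-35],"rot":[0,0,0.06]}
    - {"xyz":[0,0,-55],"rot":[0,0,0.14]}
    - {"xyz":[0,0,-70],"rot":[0,0,0.22]}
    - {"xyz":[0,0,-80],"rot":[0,0,0.28]}
    - {"xyz":[0,0,-85],"rot":[0,0,0.31]}
    - {"xyz":[0,0,-85],"rot":[0,0,0.31]}
    - {"xyz":[0,0,-85],"rot":[0,0,0.31]}
    - {"xyz":[0,0,-85],"rot":[0,0,0.31]}

```text
time: 20.22
tcp_pos: [604.9, 163.6, 200.6]
ee_rot: [[-0.302, 0.953, -0.001], [0.953, 0.302, -0.0], [0.0, -0.001, -1.0]]
contact_force: [-0.8, 0.0, -0.5]
gripper_width: 69.8
finger_force: 0.0
```

Run:
```python
from h import *
im=robot.snapshot('wrist');st();cv2.imwrite('pics/w7.png',cv2.resize(im[170:350,230:430],None,fx=3,fy=3,interpolation=cv2.INTER_CUBIC))
```

```text
20.27 [604.9 163.5 200.6] yaw 0.307 F [-1.1  0.5 -0.3] T [ 0.019  0.002 -0.031] 69.9 0.0 j7 0.2 tau7 0.007
```

View pics/w7.png

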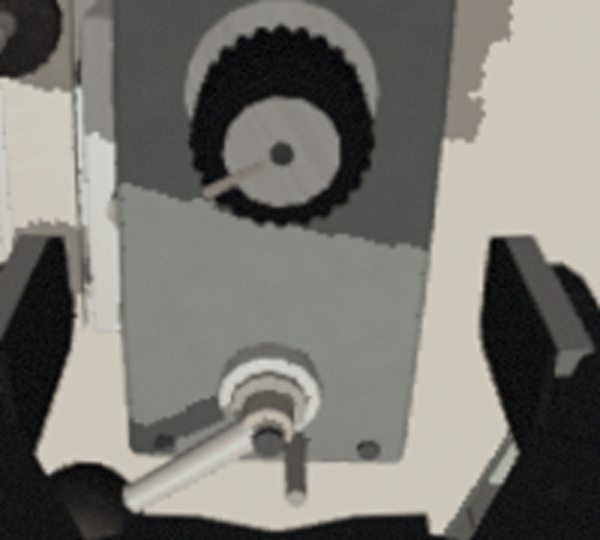

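Run:
```python
from h import *
s=robot.state()
c=pix(324,221,135,s);t=pix(299,234.3,135,s);a=np.arctan2(*(t-c)[[1,0]]);print(c,a,'turned from start',a+2.62)
p=pix(319,316.7,121,s);b=pix(230+83/3,170+505/3,121,s);print(p,b,np.arctan2(*(p-b)[[1,0]])-np.pi/2)
# ball at swing 0.96 from the grasp pose used
c0=np.array([633,70.5,0]);q=c0+R.from_rotvec([0,0,-.96]).apply(np.array([647.3,3.6,0])-c0);print(q)
go([586.3,20,220],np.arctan2(-.619,.786)); go([586.3,20,118],np.arctan2(-.619,.786))
```

```text
[607.00917281 162.43284455 135.        ] -2.310645692539951 turned from start 0.3093543074600493
[632.16186557  69.79465145 121.        ] [586.39672771  24.65101015 121.        ] -0.7922345424881029
[586.39741988  20.41707351   0.        ]
shift [-131.2  -61.1  -19.3] rot [-0.001  0.001  0.974]
shift [-131.2  -61.    82.7] rot [-0.001  0.001  0.974]
```

>>> play_rows:
  rows:
    - {"xyz":[-13,-6,-2],"rot":[0,0,0.1]}
    - {"xyz":[-26,-12,-4],"rot":[0,0,0.2]}
    - {"xyz":[-39,-18,-6],"rot":[0,0,0.3]}
    - {"xyz":[-52,-24,-8],"rot":[0,0,0.4]}
    - {"xyz":[-65,-30,-10],"rot":[0,0,0.5]}
    - {"xyz":[-78,-36,-12],"rot":[0,0,0.6]}
    - {"xyz":[-92,-43,-14],"rot":[0,0,0.7]}
    - {"xyz":[-106,-49,-16],"rot":[0,0,0.8]}
    - {"xyz":[-119,-55,-18],"rot":[0,0,0.9]}
    - {"xyz":[-131,-61,-19],"rot":[0,0,0.974]}
    - {"xyz":[-131,-61,-19],"rot":[0,0,0.974]}
    - {"xyz":[-131,-61,-19],"rot":[0,0,0.974]}
  grip: 60

```text
time: 21.27
tcp_pos: [586.5, 20.0, 219.9]
ee_rot: [[0.618, 0.786, -0.001], [0.786, -0.618, -0.0], [-0.001, -0.0, -1.0]]
contact_force: [-0.1, 0.5, 0.3]
gripper_width: 59.9
finger_force: 0.0
```

>>> play_rows:
  rows:
    - {"xyz":[0,0,0],"rot":[0,0,0]}
    - {"xyz":[0,0,0],"rot":[0,0,0]}
    - {"xyz":[0,0,0],"rot":[0,0,0]}

```text
time: 21.52
tcp_pos: [586.7, 21.3, 220.0]
ee_rot: [[0.617, 0.787, -0.0], [0.787, -0.617, 0.0], [0.0, -0.0, -1.0]]
contact_force: [-1.6, 0.4, 0.9]
gripper_width: 60.1
finger_force: 0.0
```

Run:
```python
from h import *
im=robot.snapshot('wrist');st();cv2.imwrite('pics/w8.png',im)
for n in ['ball','lever_pivot']:
    r=robot.tip_of(n,'wrist'); print(n,[(np.round(d['at'],1).tolist(),round(d['p'],2)) for d in r[:2]])
go([586.3,20,118],np.arctan2(-.619,.786))
```

```text
21.57 [586.7  21.1 220.1] yaw -0.6658 F [-0.3  0.5 -0.2] T [-0.015  0.031 -0.033] 59.9 0.0 j7 -0.39 tau7 0.019
ball [([587.5, 18.2, 119.2], 0.67)]
lever_pivot [([630.7, 70.5, 118.1], 0.89)]
shift [ -0.8   0.2 102.2] rot [-0. -0.  0.]
```

View pics/w8.png

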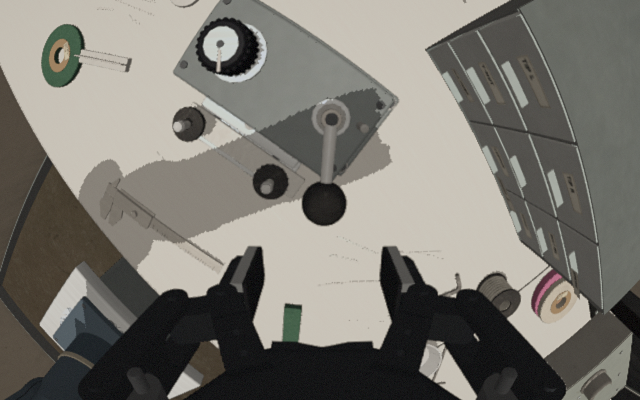

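>>> play_rows:
  rows:
    - {"xyz":[-1,0,25],"rot":[0,0,0]}
    - {"xyz":[-1,0,50],"rot":[0,0,0]}
    - {"xyz":[-1,0,75],"rot":[0,0,0]}
    - {"xyz":[-1,0,95],"rot":[0,0,0]}
    - {"xyz":[-1,0,102],"rot":[0,0,0]}
    - {"xyz":[-1,0,102],"rot":[0,0,0]}

```text
time: 22.17
tcp_pos: [585.1, 19.6, 116.8]
ee_rot: [[0.619, 0.785, -0.003], [0.785, -0.619, -0.0], [-0.002, -0.002, -1.0]]
contact_force: [0.2, 0.0, 0.3]
gripper_width: 59.9
finger_force: 0.0
```

>>> play_rows:
  rows:
    - {"xyz":[0,0,0],"rot":[0,0,0]}
    - {"xyz":[0,0,0],"rot":[0,0,0]}
    - {"xyz":[0,0,0],"rot":[0,0,0]}
    - {"xyz":[0,0,0],"rot":[0,0,0]}
  grip: 38
  squeeze: 20

```text
time: 22.5
tcp_pos: [586.6, 19.5, 119.4]
ee_rot: [[0.619, 0.785, 0.002], [0.785, -0.619, 0.0], [0.001, 0.001, -1.0]]
contact_force: [-1.4, 0.1, -0.4]
gripper_width: 38.2
finger_force: 0.0
```

Run:
```python
from h import *
st()
s=robot.state();E=np.array(s['ee_rot']);p=np.array(s['tcp_pos'])
c=np.array([633,70.5,p[2]])
for a in np.arange(.08,1.13,.08):
    q=c+R.from_rotvec([0,0,a]).apply(p-c); print(round(a,2),np.round(E.T@(q-p),1))
```

```text
22.5 [586.6  19.5 119.4] yaw -0.6679 F [-1.4  0.1 -0.4] T [ 0.003 -0.054 -0.016] 38.2 0.0 j7 -0.3 tau7 -0.006
0.08 [-0.2  5.5  0. ]
0.16 [ 0.1 11.   0. ]
0.24 [ 0.8 16.5  0. ]
0.32 [ 2.  21.9  0. ]
0.4 [ 3.5 27.2  0. ]
0.48 [ 5.5 32.3  0. ]
0.56 [ 7.9 37.3  0.1]
0.64 [10.7 42.   0.1]
0.72 [13.9 46.6  0.1]
0.8 [17.4 50.8  0.1]
0.88 [21.2 54.8  0.1]
0.96 [25.3 58.4  0.1]
1.04 [29.8 61.7  0.1]
1.12 [34.4 64.7  0.1]
```

>>> play_rows:
  rows:
    - {"xyz":[-0.2,5.5,0],"rot":[0,0,-0.08]}
    - {"xyz":[0.1,11,0],"rot":[0,0,-0.16]}
    - {"xyz":[0.8,16.5,0],"rot":[0,0,-0.24]}
    - {"xyz":[2,21.9,0],"rot":[0,0,-0.32]}
    - {"xyz":[3.5,27.2,0],"rot":[0,0,-0.4]}
    - {"xyz":[5.5,32.3,0],"rot":[0,0,-0.48]}
    - {"xyz":[7.9,37.3,0],"rot":[0,0,-0.56]}
    - {"xyz":[10.7,42,0],"rot":[0,0,-0.64]}
    - {"xyz":[13.9,46.6,0],"rot":[0,0,-0.72]}
    - {"xyz":[17.4,50.8,0],"rot":[0,0,-0.8]}
    - {"xyz":[21.2,54.8,0],"rot":[0,0,-0.88]}
    - {"xyz":[25.3,58.4,0],"rot":[0,0,-0.96]}

```text
time: 23.5
tcp_pos: [647.2, 2.7, 118.9]
ee_rot: [[-0.291, 0.957, -0.001], [0.957, 0.291, -0.0], [-0.0, -0.001, -1.0]]
contact_force: [-2.6, -0.5, 0.9]
gripper_width: 38.6
finger_force: 1.3
```

>>> play_rows:
  rows:
    - {"xyz":[0,0,0],"rot":[0,0,0]}
    - {"xyz":[0,0,0],"rot":[0,0,0]}

```text
time: 23.67
tcp_pos: [647.7, 3.0, 118.7]
ee_rot: [[-0.285, 0.958, 0.001], [0.958, 0.285, 0.0], [-0.0, 0.001, -1.0]]
contact_force: [0.2, -0.3, 0.6]
gripper_width: 38.2
finger_force: 0.0
```

Run:
```python
from h import *
st()
```

```text
23.67 [647.7   3.  118.7] yaw 0.2894 F [ 0.2 -0.3  0.6] T [-0.012 -0.029  0.039] 38.2 0.0 j7 0.44 tau7 0.472
```

>>> play_rows:
  rows:
    - {"xyz":[0,2,0],"rot":[0,0,-0.02]}
    - {"xyz":[0,4,0],"rot":[0,0,-0.04]}
    - {"xyz":[0,4,0],"rot":[0,0,-0.04]}
    - {"xyz":[0,4,0],"rot":[0,0,-0.04]}

```text
time: 24.0
tcp_pos: [651.3, 4.1, 118.4]
ee_rot: [[-0.325, 0.946, -0.0], [0.946, 0.325, -0.0], [-0.0, -0.0, -1.0]]
contact_force: [-2.4, -1.2, 0.9]
gripper_width: 38.2
finger_force: 0.9
```

>>> play_rows:
  rows:
    - {"xyz":[0,1,0],"rot":[0,0,-0.02]}
    - {"xyz":[0,2,0],"rot":[0,0,-0.03]}
    - {"xyz":[0,2,0],"rot":[0,0,-0.03]}

```text
time: 24.25
tcp_pos: [652.4, 4.7, 118.2]
ee_rot: [[-0.355, 0.935, -0.002], [0.935, 0.355, -0.0], [0.0, -0.002, -1.0]]
contact_force: [-4.5, -1.0, 3.4]
gripper_width: 37.9
finger_force: 2.6
```

>>> play_rows:
  rows:
    - {"xyz":[0,1,0],"rot":[0,0,0]}
    - {"xyz":[0,2,0],"rot":[0,0,0]}
    - {"xyz":[0,2,0],"rot":[0,0,0]}
    - {"xyz":[0,2,0],"rot":[0,0,0]}

```text
time: 24.58
tcp_pos: [652.6, 4.8, 118.1]
ee_rot: [[-0.354, 0.935, -0.005], [0.935, 0.354, -0.001], [0.001, -0.005, -1.0]]
contact_force: [-10.1, -3.4, 7.9]
gripper_width: 37.9
finger_force: 5.5
```

>>> play_rows:
  rows:
    - {"xyz":[0,1,0],"rot":[0,0,0]}
    - {"xyz":[0,2,0],"rot":[0,0,0]}
    - {"xyz":[0,2,0],"rot":[0,0,0]}
    - {"xyz":[0,2,0],"rot":[0,0,0]}

```text
time: 24.92
tcp_pos: [652.8, 4.8, 117.9]
ee_rot: [[-0.353, 0.936, -0.008], [0.936, 0.353, -0.001], [0.002, -0.008, -1.0]]
contact_force: [-16.4, -3.8, 12.3]
gripper_width: 37.7
finger_force: 8.5
```

>>> play_rows:
  rows:
    - {"xyz":[0,-3,0],"rot":[0,0,0]}
    - {"xyz":[0,-6,0],"rot":[0,0,0]}
    - {"xyz":[0,-6,0],"rot":[0,0,0]}
    - {"xyz":[0,-6,0],"rot":[0,0,0]}

```text
time: 25.25
tcp_pos: [651.9, 4.7, 118.4]
ee_rot: [[-0.355, 0.935, 0.001], [0.935, 0.355, 0.0], [0.0, 0.001, -1.0]]
contact_force: [-0.1, 0.2, 1.0]
gripper_width: 38.0
finger_force: 0.0
```

>>> play_rows:
  rows:
    - {"xyz":[0,0,0],"rot":[0,0,0]}
    - {"xyz":[0,0,0],"rot":[0,0,0]}
    - {"xyz":[0,0,0],"rot":[0,0,0]}
    - {"xyz":[0,0,0],"rot":[0,0,0]}
  grip: 60

```text
time: 25.58
tcp_pos: [651.5, 4.4, 118.3]
ee_rot: [[-0.354, 0.935, 0.0], [0.935, 0.354, 0.0], [-0.0, 0.0, -1.0]]
contact_force: [-0.3, 0.3, 0.0]
gripper_width: 59.8
finger_force: 0.0
```

>>> play_rows:
  rows:
    - {"xyz":[0,0,-25],"rot":[0,0,0]}
    - {"xyz":[0,0,-50],"rot":[0,0,0]}
    - {"xyz":[0,0,-80],"rot":[0,0,0]}
    - {"xyz":[0,0,-100],"rot":[0,0,0]}
    - {"xyz":[0,0,-100],"rot":[0,0,0]}
    - {"xyz":[0,0,-100],"rot":[0,0,0]}
    - {"xyz":[0,0,-100],"rot":[0,0,0]}

```text
time: 26.17
tcp_pos: [651.0, 4.5, 217.6]
ee_rot: [[-0.354, 0.935, -0.001], [0.935, 0.354, 0.0], [0.0, -0.001, -1.0]]
contact_force: [-0.3, 1.0, 0.2]
gripper_width: 60.1
finger_force: 0.0
```

Run:
```python
from h import *
im=robot.snapshot('wrist');st();robot.snapshot('top');robot.snapshot('side')
for n in ['ball','lever_pivot','dial_centre']:
  for c in 'wrist','side','top':
    r=robot.tip_of(n,c); print(n,c,[(np.round(d['at'],1).tolist(),round(d['p'],2)) for d in r[:1]])
s=robot.state()
# dark blob near the ball's expected image position
g=cv2.cvtColor(im,cv2.COLOR_BGR2GRAY)
n,l,st_,ce=cv2.connectedComponentsWithStats((g<45).astype(np.uint8))
for i in range(1,n):
    if 400<st_[i,4]<4000 and 250<ce[i][0]<400: print(st_[i],ce[i],pix(*ce[i],121,s))
```

```text
26.22 [650.7   4.5 217.1] yaw 0.3622 F [ 0.2  0.8 -0.6] T [-0.053  0.032 -0.058] 60.0 0.0 j7 0.46 tau7 -0.0
ball wrist [([649.4, 3.9, 117.0], 0.94)]
ball side [([644.3, 2.7, 119.9], 0.78)]
ball top []
lever_pivot wrist [([629.6, 68.9, 120.1], 0.65)]
lever_pivot side [([634.9, 70.8, 121.0], 0.75)]
lever_pivot top []
dial_centre wrist []
dial_centre side [([606.7, 160.9, 115.4], 0.62)]
dial_centre top [([604.6, 163.3, 116.6], 0.88)]
[314   0  55  24 816] [340.67401961  10.13235294] [612.05385103 147.64582096 121.        ]
[ 300  182   44   43 1491] [321.4084507  203.01609658] [651.05445663   4.76366123 121.        ]
```

```bash
python3 -c "
from plant import robot
print(robot.close_job())"
```

```text
the job is handed in; nothing more can be done
None
```

The job is handed in: I swung the lever well over (about 1 rad), turned the dial clockwise five clicks until it met its stop at about 0.5 N m (it bends at 0.85), and turned it back six clicks (the index line read one click up from its start), then swung the lever home against its stop, within about 0.03 rad by the camera; the clock was at about 27 s of the 72 s allowed.

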